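# Index the herb carousel, lock it and fetch a jar

## Robot

A 7-joint arm with a two-finger parallel gripper is mounted at the origin on the work surface. World frame = base frame: x ahead of the robot, y to its left, z up, the work surface at z = 0. Lengths are in mm, angles in rad, forces in N, time in s.
With the tool pointing down it reaches from about 350 to 775 mm from the base axis. Payload 3.1 kg.
Tool frame: the origin (TCP) lies midway between the tips of the shut fingers; the grasp point (between the pads) lies 19 mm behind it (ctrl.grip_depth is the distance from the TCP to the grasp point, in mm); z points along the fingers, y is the line along which they close (so a half turn about z gives the same grasp; the last joint's range is limited). The gripper opens to 85 mm and grips with 20 to 120 N. Pads are 22 mm wide; open, the fingers measure 114 mm over their backs; the gripper's body (76 mm by 85 mm) begins 54 mm behind the grasp point. The pads swing forward as they close: fully open they stand 13 mm farther back than shut.
Start: joints at [1.288, 0.311, 0.014, 1.512, -0.004, 1.319, -0.027], TCP at [131.196, -534.139, 231.304] pointing down, gripper open.
Joint ranges: [-2.7, 2.7], [-0.3, 1.91], [-1.27, 1.3], [0.12, 2.57], [-1.44, 4.58], [0.2, 2.03], [-3.05, 3.05]. Speed limits (rad/s): [2.79, 2.79, 3.14, 3.14, 3.14, 3.14, 3.14].

## Interface

Orientations are given as a unit quaternion [x, y, z, w].
In Python, from bench import ctrl gives the robot as it stands. The module is installed in compiled form; this text tells all that it offers.
- The arm moves only by the tool carry_out, never from a script. Its argument "deltas" is a list of rows, each a list of 7 numbers: the turn, a rotation vector about the tool's x, y, z in degrees, then the shift along the tool's x, y, z in cm, then the finger opening in cm, from 0 to 8.54. A call has 1 to 10 rows; each row shifts and turns the commanded pose from where the row before left it, along the tool's axes as they then stand; what a row does not reach is not made up. A row lasts 1/10 s, in which the tool goes at most 50 mm and 8.59 degrees, less where a joint would pass 70% of its speed; a pose out of reach is approached as far as the arm can. A call with a gripper value outside its range is refused whole. The fingers move at their own pace and stop on an object; the grip force is fixed at half the most. Time passes only in rows, so rows that do not move let the fingers close. It gives the time, the measured TCP pose, the force, the opening and the grip force at its end, in the units of the state.
- ctrl.get_obs(): the state, without advancing time (a new reading comes with each control period).
- ctrl.read_camera(name): name is "side" or "top"; returns (picture, depth): 384x512x3 uint8, red, green, blue; 384x512 float32, mm along the optical axis (not along the pixel's ray), 0 where there is no reading.
- ctrl.calibration(name): a dict with "intrinsics" (3x3 intrinsics, pixels), "D" ([k1, k2, p1, p2, k3] as OpenCV has them; the pictures are not rectified), "R" (3x3) and "t" (3): a world point X has camera coordinates R X + t. Camera axes: x right, y down, z forward; pixel columns grow to the right and rows downward; lengths in mm; the calibration is good to about 2 mm. A picture is of the moment at which its call begins. calibration takes no time and is no camera call.
- ctrl.job_done(): hands the job in; it is judged then, once.
Trained networks look in the newest picture that a camera, given by its name, has taken for a name from the list of things; names that differ only in an ending like _2 or _b are one class to them, and where a whole thing is asked for, a point or a joint stands for the part that bears it (a point fixed in the world has none). Each returns a list of dicts, best first, with "confidence" (0 to 1); they miss things now and then, are a little off and sometimes report something else, mostly with a low value. They report only what shows in the picture. A call takes as long as a camera call. They do not tell look-alikes from the thing itself.
- ctrl.recognise(camera, target): "position" ([column, row] in pixels, amid what is visible of it).
- ctrl.masks_of(camera, target): "pixels" (384x512 bool, what is visible of it) and "position" ([column, row] in pixels, amid what is visible of it).
The state is a dict: "clock": time; "qpos": joint angles; "joint_vel": joint speeds; "joint_efforts": joint torques, N m; "ee_pos": TCP position; "ee_rot": TCP orientation; "ft_force": force on the tool from outside, world axes, zero at the start; "ft_torque": the same for the moment, N m; "grip_width": opening from 0.0 (shut) to 1.0 (fully open); "grasp_force": force on a finger pad.
Only numpy, scipy, OpenCV 4.12 (cv2) and the standard library are available. Lean on these libraries where they do the work, as an engineer would, in place of code of your own. Each camera call takes 0.05 s, during which the arm holds its last target. There are 200 camera calls.

## Task

Fetch the yellow-lidded jar from the herb carousel: with the lock button out, turn the carousel until that jar's bin faces the robot, then press the button so that it stays in and the carousel is locked, and only then lift the jar out and stand it upright, gently, on the wooden order tray. The button is push-push and may start either way, so check whether it is in or out after each press; leave the carousel locked with the other jars standing in their bins, and disturb nothing on the counter.

Things in the scene. Friction and masses are not known exactly. Their poses are not given: they have to be found in the camera images.
- carousel: Fixed dark-red base of a countertop herb carousel. Origin on the counter on the turret's vertical axis; its -x axis is the front, which looks roughly towards the robot; +y is to the robot's left. It carries the turning turret and, front left, a red console with the lock button.
- turret (a joint): Turn of the red turret, rad, positive anticlockwise from above, range -3.1 to 3.1. Starts at 0 and clicks into whole multiples of 1.047 (60 degrees); pushed past halfway it springs on to the next by itself. About 5 N sideways on a post breaks it out of a click, 1 to 4 N turns it on (damped). Clicked in, a bin faces the front exactly and the others stand every 60 degrees.
- turret_floor (a point): On the turret's axis at the bin floor, height 54 mm; axes turn with the turret. Disc 376 mm across under six open wedge bins: radial dividers 3 mm thick and six flat fronts 155 mm from the axis, all walls up to height 92 mm; hub 50 mm in radius, 94 mm high.
- post (a point): Top, at height 132 mm, of one of six upright brass posts for turning the turret by hand: 14 mm thick, standing from the bin floor at the six corners between bins, 168 mm from the axis, at 30, 90 and 150 degrees either side of the front when clicked in. This one starts 30 degrees to the +y side of the front.
- turret_top (a point): Centre of the top of the upper tier, on the axis, height 270 mm. The tier turns with the turret: disc of radius 105 mm from height 222 to 230 mm, drum of radius 85 mm above it, column of radius 22 mm below. It overhangs the inner half of the bins, so a jar is reached with the tool leaning outwards (about 35 degrees), lifted about 50 mm and drawn outwards.
- serve_point (a point): Point on the bin floor (height 54 mm) at the middle of the bin place that faces the front, 112 mm in front of the turret's axis; fixed to the base, axes as the carousel's. A jar in the front bin stands about here.
- lock (a joint): Travel of the push-push lock button, m. 0: out, red band shows on its white stem, turret free. About 0.011: latched in, band hidden, turret blocked. A press to the stop (0.026) and release changes one to the other; short of 0.025 it may not. Spring 2.2 N out, 4.7 N at the stop. Starts at random out or in, settled after 0.5 s. Locks only with the turret clicked in.
- lock_top (a point): Centre of the flat top of the black button cap (48 mm across, 12 mm thick, 22 mm stem), moving with it. Its z axis points outwards along the button's axis, which leans 38 degrees from vertical towards the carousel's front (-x). Press along -z.
- collar_top (a point): Centre of the top of the steel collar (42 mm across) the button's stem runs in, at [-120, 225, 85] mm in the carousel's frame, z axis as the button's. The cap's top stands 43 mm from it when out, 32 mm when latched, 17 mm at the stop. Red console around it about 90 x 85 mm, up to 110 mm high.
- jar_yellow: The jar to fetch: brown cylinder 56 mm in diameter and 95 mm high, yellow label, yellow lid 57 mm across on the top 19 mm. Stands upright, origin at the centre of its underside, z up. 0.2 to 0.4 kg. Starts in one of the four bins 60 or 120 degrees either side of the front, near the bin's middle (112 mm from the turret's axis).
- jar_green: Same jar with a green lid and label in another bin of the turret; the front bin and the rear bin are empty. Stays in its bin.
- jar_blue: Same jar with a blue lid and label in another bin of the turret; the front bin and the rear bin are empty. Stays in its bin.
- jar_white: Same jar with a white lid and label in another bin of the turret; the front bin and the rear bin are empty. Stays in its bin.
- order_tray: Fixed light-wood tray, 150 (x) by 170 (y) mm outside, walls 5 mm thick and 18 mm high, floor top 5 mm above the counter. Origin at the centre of its underside, on the counter, to the robot's right.
- amber_bottle: Bystander: amber bottle, 62 mm across, 150 mm tall, standing on the counter; origin at the centre of its underside.
- mortar: Bystander: brass mortar, 100 mm across, 75 mm high, with its pestle leaning out along +x to 122 mm height; origin at the centre of its underside.
- tea_can: Bystander: red can, 72 mm across, 110 mm tall; origin at the centre of its underside.
- tag_box: Bystander: cardboard box 110 x 70 x 50 mm; origin at the centre of its underside.
Mind the look-alikes: they are no part of the job. Several things have the shape of the order_tray; the one meant has the colours described above.

How it is judged (in metres and radians):
On the way, in this order (a step that is already met when the one before it is completed fails the run):
1. carousel turned until the yellow-lidded jar stands in the front bin, clicked in and at rest, lock button out (horizontal distance between jar_yellow and serve_point below 0.035 m and z of jar_yellow in the frame of serve_point below 0.012 m and angle between jar_yellow's own z axis and vertical below 0.2 rad and value of joint lock below 0.004 m and (value of joint turret above 0.95 rad or value of joint turret below -0.95 rad) and velocity of joint turret between -0.1 and 0.1 rad/s), for 0.2 s.
2. lock button let go and latched in, jar still in the front bin (horizontal distance between jar_yellow and serve_point below 0.035 m and z of jar_yellow in the frame of serve_point below 0.012 m and angle between jar_yellow's own z axis and vertical below 0.2 rad and value of joint lock between 0.008 and 0.0145 m and contact force between each of the arm, the fingers and lock below 0.5 N), for 0.3 s.
3. jar lifted out of the locked carousel (z of jar_yellow in the frame of serve_point above 0.04 m and value of joint lock between 0.008 and 0.0145 m), for 0.1 s.
At the end, for the whole second after the job is handed in: The yellow-lidded jar stands upright (within 0.1 rad), at rest on the order tray's floor inside its walls; the lock button is latched in (8 to 14.5 mm) and the turret at rest; the other three jars stand upright on the floor of their bins (x of jar_yellow in the frame of order_tray between -0.05 and 0.05 m and y of jar_yellow in the frame of order_tray between -0.06 and 0.06 m and height (world z) of jar_yellow below 0.012 m and angle between jar_yellow's own z axis and vertical below 0.1 rad and linear speed of jar_yellow below 0.02 m/s and value of joint lock between 0.008 and 0.0145 m and velocity of joint turret between -0.05 and 0.05 rad/s and horizontal distance between each of jar_green, jar_blue, jar_white and turret_top below 0.15 m and height (world z) of jar_green between 0.045 and 0.065 m and angle between each of jar_green, jar_blue, jar_white's own z axis and vertical below 0.2 rad and height (world z) of jar_blue between 0.045 and 0.065 m and height (world z) of jar_white between 0.045 and 0.065 m); the robot touches nothing.
It fails at once if a bystander on the counter is pushed more than 25 mm or tipped (distance of any of amber_bottle, mortar, tea_can, tag_box from where it was at the start of the episode above 0.025 m or angle between any of amber_bottle, mortar, tea_can, tag_box's own z axis and vertical above 0.3 rad).
It fails at once if another jar is tipped over or lifted from its bin (angle between any of jar_green, jar_blue, jar_white's own z axis and vertical above 0.5 rad or height (world z) of any of jar_green, jar_blue, jar_white above 0.085 m).
It fails at once if the jar is dropped or slammed onto the tray (over 60 N) (contact force between jar_yellow and order_tray above 60 N).
It also fails if it takes over 72 s, if anything falls off the work surface, if the arm or the gripper's body presses on something with over 40 N, if the wrist force passes 120 N, or if a joint passes its speed limit or range.

## Working session

There is one attempt and no reset: what is moved stays moved. The work goes in short steps, Python scripts to look and compute and a tool call to move; the robot and the scene stay as the last step left them, time stands still between calls to the robot, and variables do not carry over. Pictures are saved under pics/ and viewed, at most 10 in all, crops included, and the job is handed in when it is done.

Besides the shell and the picture viewer there is one more tool, called by a JSON object that holds its "method" and its "body", one argument or row to a line. carry_out: Moves the arm, as the interface text tells. Its arguments: {"type":"object","properties":{"deltas":{"type":"array","items":{"type":"array","items":{"type":"number"}}}},"required":["deltas"]}

```bash
mkdir -p pics; cat > h.py <<'E'
import numpy as np, cv2
from scipy.spatial.transform import Rotation as Rn
from bench import ctrl
def cal(n):
    c=ctrl.calibration(n); return [np.array(c[k],float) for k in("intrinsics","D","R","t")]
def world(n,uv,d):
    K,D,R,t=cal(n); p=cv2.undistortPoints(np.array(uv,float).reshape(-1,1,2),K,D).reshape(-1,2)
    d=np.array(d,float).reshape(-1,1); return (np.hstack([p,np.ones_like(p[:,:1])])*d-t.ravel())@R
def cloud(n,mask,dep):
    r,c=np.nonzero(mask&(dep>0)); return world(n,np.stack([c,r],1),dep[r,c])
def project(n,P):
    K,D,R,t=cal(n); return cv2.projectPoints(np.array(P,float).reshape(-1,1,3),cv2.Rodrigues(R)[0],t,K,D)[0].reshape(-1,2)
E
python3 - <<'E'
from h import *
ims=[]
for n in("side","top"):
    im,d=ctrl.read_camera(n); cv2.imwrite(f"pics/{n}0.png",im[...,::-1]); np.save(n+"0.npy",d)
    print(n,"cam at",(-cal(n)[2].T@cal(n)[3].ravel()).round())
    for t in["turret_top","lock_top","collar_top","jar_yellow","jar_green","jar_blue","jar_white","order_tray","amber_bottle","mortar","tea_can","tag_box","post","carousel"]:
        for m in ctrl.masks_of(n,t)[:6]:
            if m["confidence"]<.3: continue
            P=cloud(n,m["pixels"],d)
            if len(P)<5: continue
            print(t,round(m["confidence"],2),np.array(m["position"]).round(),"med",np.median(P,0).round(),"lo",np.percentile(P,3,axis=0).round(),"hi",np.percentile(P,97,axis=0).round())
print(ctrl.get_obs())
E
```

```text
side cam at [  201. -1155.   844.]
turret_top 0.61 [312. 189.] med [632. -23.  85.] lo [ 484. -148.   49.] hi [797. 149. 270.]
lock_top 0.6 [254. 157.] med [505. 239. 106.] lo [487. 223.  85.] hi [521. 264. 119.]
collar_top 0.92 [308. 187.] med [624. -14.  84.] lo [ 487. -147.   44.] hi [798. 240. 270.]
collar_top 0.51 [312. 189.] med [634. -22.  85.] lo [ 486. -147.   47.] hi [799. 159. 270.]
jar_yellow 0.31 [225. 191.] med [378. 127.  71.] lo [348. 116.   9.] hi [411. 169. 111.]
jar_green 0.8 [340. 197.] med [696. -90. 125.] lo [676. -99.  72.] hi [723. -48. 150.]
jar_green 0.7 [293. 286.] med [ 494. -327.    6.] lo [ 417. -415.    2.] hi [ 568. -237.   19.]
jar_green 0.48 [310. 188.] med [625. -15.  84.] lo [ 485. -147.   33.] hi [798. 242. 270.]
jar_blue 0.62 [281. 172.] med [577. 104. 117.] lo [558.  94.  74.] hi [605. 135. 150.]
jar_white 0.78 [307. 199.] med [585. -87. 128.] lo [562. -97.  85.] hi [612. -50. 150.]
order_tray 0.87 [330. 360.] med [ 518. -550.    4.] lo [ 440. -612.    1.] hi [ 594. -477.   17.]
order_tray 0.76 [293. 293.] med [ 493. -326.    6.] lo [ 417. -414.
[... 2483 characters left out ...]
  0.01397799,  1.5115041 , -0.0043862 ,
        1.31920991, -0.02719418]), 'joint_vel': array([ 5.73636361e-05,  1.22255187e-03, -1.40764561e-03, -6.05248679e-04,
       -2.45193517e-04, -1.24370050e-03,  7.50004248e-04]), 'joint_efforts': array([ 2.73418500e-04, -3.79799116e+01,  1.45929493e-01, -2.30855334e+01,
        1.22800854e-02,  2.10305247e-03,  5.72140628e-07]), 'ee_pos': array([ 131.22047148, -534.12707027,  231.28721765]), 'ee_rot': array([ 9.92752355e-01,  1.20178040e-01, -1.52578855e-05, -6.66309466e-06]), 'ft_force': array([ 0.56836268, -0.43160161,  0.12518872]), 'ft_torque': array([-0.01486217, -0.02326033,  0.07938135]), 'grasp_force': 0.0, 'grip_width': 1.0030175823809908}
```

```bash
python3 - <<'E'
import cv2,numpy as np
a=cv2.imread("pics/top0.png")[90:300,100:440];b=cv2.imread("pics/side0.png")[100:390,150:430]
cv2.imwrite("pics/a.png",cv2.resize(a,(800,494),interpolation=2));cv2.imwrite("pics/b.png",cv2.resize(b,(580,600),interpolation=2))
E
```

```text
(no output)
```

View pics/a.png

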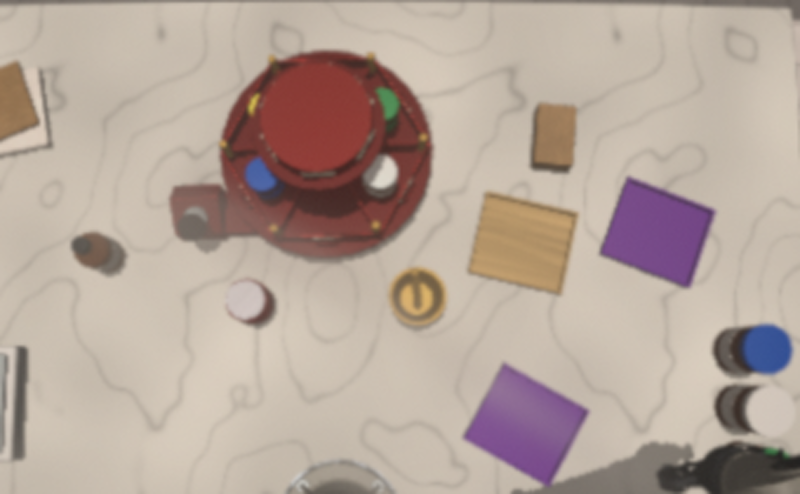

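View pics/b.png

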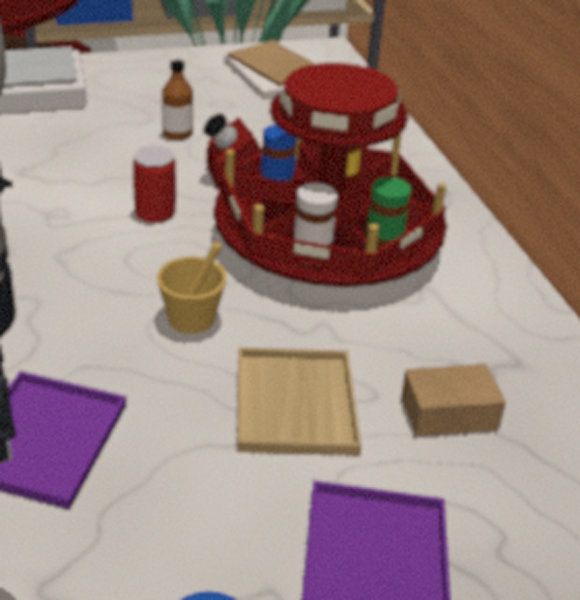

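```bash
cat >> h.py <<'E'
def plane(n,uv,z):
    K,D,R,t=cal(n); p=cv2.undistortPoints(np.array(uv,float).reshape(-1,1,2),K,D).reshape(-1,2)
    r=np.hstack([p,np.ones_like(p[:,:1])])@R; c=-R.T@t.ravel()
    return c+r*((z-c[2])/r[:,2])[:,None]
E
python3 - <<'E'
from h import *
for n in("top","side"):
    d=np.load(n+"0.npy"); P=cloud(n,d>0,d)
    q=P[(abs(P[:,2]-270)<8)&(np.hypot(P[:,0]-635,P[:,1])<130)]
    (c,r)=cv2.minEnclosingCircle(np.float32(q[:,:2])); print(n,"drum",len(q),np.mean(q,0).round(1),c,r)
uv=[(216,187),(259.8,185.6),(280.2,148.2),(257.7,114.2),(215.6,115.5),(194.3,151.2)]
p=plane("top",uv,130); c=p[:,:2].mean(0); print(p.round(),c)
v=p[:,:2]-c; print(np.hypot(*v.T).round(),(np.degrees(np.arctan2(v[:,1],v[:,0]))%60).round(1))
K=cv2.imread("pics/side0.png")[140:180,230:280];L=cv2.imread("pics/top0.png")[165:205,160:210]
cv2.imwrite("pics/c.png",np.hstack([cv2.resize(x,(400,320),interpolation=2) for x in(K,L)]))
E
```

```text
top drum 1749 [641.5  28.5 268.7] (642.2279663085938, 29.018749237060547) 87.92798614501953
side drum 1116 [643.4  18.  268.9] (643.87841796875, 26.080976486206055) 88.1996841430664
[[ 492.  108.  130.]
 [ 499.  -61.  130.]
 [ 647. -140.  130.]
 [ 787.  -51.  130.]
 [ 781.  117.  130.]
 [ 634.  197.  130.]] [640.04665939  28.33939164]
[168. 167. 169. 167. 166. 169.] [31.6 32.3 32.5 31.6 32.2 31.9]
```

View pics/c.png

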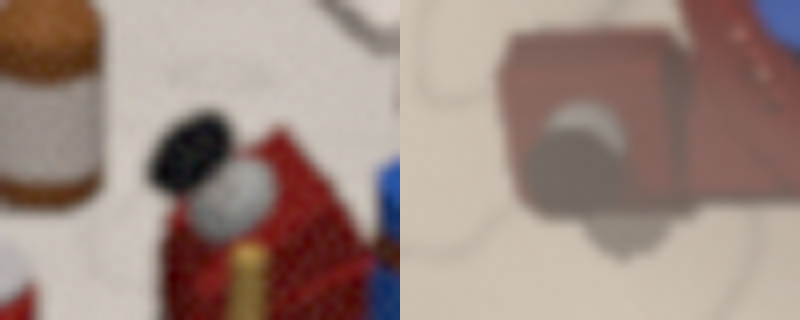

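```bash
cat >> h.py <<'E'
AX=np.array([641.,28.,0]); YAW=np.radians(2.0)
Rc=Rn.from_euler("z",YAW).as_matrix()
def C(p): return Rc@np.array(p,float)+AX
nb=Rc@np.array([-np.sin(np.radians(38)),0,np.cos(np.radians(38))])
col=C([-120,225,85])
E
python3 - <<'E'
from h import *
print(col,nb)
for n in("top","side"):
    d=np.load(n+"0.npy")
    for h in(43,32):
        print(n,h,"cap centre px",project(n,[col+nb*h,col+nb*(h-12),col]).round(1).tolist())
    im=cv2.imread(f"pics/{n}0.png").astype(int)
    dark=(im.max(2)<(60 if n=="side" else 95)); P=cloud(n,dark,d); 
    k=P[np.linalg.norm(P-(col+nb*35),axis=1)<45]; h=(k-col)@nb; r=(k-col)-np.outer(h,nb)
    print(len(k),"h",np.percentile(h,[3,25,50,75,97]).round(1), k.mean(0).round(1), r.mean(0).round(1))
E
```

```text
[513.220714   248.67499647  85.        ] [-0.61528643 -0.02148628  0.78801075]
top 43 cap centre px [[180.8, 188.7], [181.3, 187.2], [182.7, 183.4]]
top 32 cap centre px [[181.3, 187.3], [181.8, 185.8], [182.7, 183.4]]Traceback (most recent call last):
  File "<stdin>", line 10, in <module>
    return _quantile_unchecked(
        a, q, axis, out, overwrite_input, method, keepdims, weights)
    return _ureduce(a,
                    func=_quantile_ureduce_func,
    ...<5 lines>...
                    overwrite_input=overwrite_input,
                    method=method)
    r = func(a, **kwargs)
    result = _quantile(arr,
                       quantiles=q,
    ...<2 lines>...
                       out=out,
                       weights=wgt)
    slices_having_nans = np.isnan(arr[-1, ...])
                                  ~~~^^^^^^^^^
IndexError: index -1 is out of bounds for axis 0 with size 0
```

```bash
cat >> h.py <<'E'
def button(n,im,d):
    P=cloud(n,d>0,d); h=(P-col)@nb; r=np.linalg.norm(P-col-np.outer(h,nb),axis=1)
    k=(r<17)&(h>5)&(h<60); return k.sum(),np.percentile(h[k],[10,25,50,75,90]).round(1),(P[k]-col-np.outer(h[k],nb)).mean(0).round(1)
def grid():
    for n in("top","side"):
        im,d=ctrl.read_camera(n); print(n,button(n,im,d))
E
python3 - <<'E'
from h import *
for n in("top","side"):
    print(n,button(n,None,np.load(n+"0.npy")))
    for h in(43,32): print(n,h,project(n,[col+nb*h,col+nb*(h-12),col]).round(1).tolist())
E
```

```text
top (np.int64(48), array([26.7, 28.4, 30.4, 31.8, 33.1]), array([ 0.4, -0.8,  0.3]))
top 43 [[180.8, 188.7], [181.3, 187.2], [182.7, 183.4]]
top 32 [[181.3, 187.3], [181.8, 185.8], [182.7, 183.4]]
side (np.int64(39), array([ 9.5, 25.3, 27.3, 28.9, 30. ]), array([ 1.1, -2.3,  0.8]))
side 43 [[249.4, 155.5], [251.3, 157.6], [256.3, 163.1]]
side 32 [[251.2, 157.5], [253.1, 159.6], [256.3, 163.1]]
```

```bash
cat >> h.py <<'E'
def ori(az,lean):  # tool x azimuth (deg), lean of z (deg) towards tool x azimuth
    return Rn.from_euler("z",az,degrees=True)*Rn.from_euler("x",180,degrees=True)*Rn.from_euler("y",lean,degrees=True)
def rows(target,R,n,grip,start=None):
    o=ctrl.get_obs(); p,q=(np.array(o["ee_pos"]),Rn.from_quat(o["ee_rot"])) if start is None else start
    rv=(q.inv()*R).as_rotvec(); dp=np.array(target)-p; out=[]
    for i in range(n):
        Ri=q*Rn.from_rotvec(rv*i/n)
        out.append([*np.degrees(rv/n).round(2).tolist(),*(Ri.inv().apply(dp/n)/10).round(2).tolist(),grip])
    for r in out: print(r,end=",\n")
    return (np.array(target),R)
E
python3 - <<'E'
from h import *
print(ori(2,38).as_matrix().round(2), nb)
s=rows([430,-250,300],ori(2,0),10,0)
s=rows(col+nb*100,ori(2,38),10,0,s)
print(s)
E
```

```text
[[ 0.79  0.03  0.62]
 [ 0.03 -1.    0.02]
 [ 0.62  0.   -0.79]] [-0.61528643 -0.02148628  0.78801075]
[-0.0, 0.0, 1.18, 3.58, -2.05, -0.69, 0],
[-0.0, 0.0, 1.18, 3.54, -2.12, -0.69, 0],
[-0.0, 0.0, 1.18, 3.49, -2.19, -0.69, 0],
[-0.0, 0.0, 1.18, 3.45, -2.26, -0.69, 0],
[-0.0, 0.0, 1.18, 3.4, -2.33, -0.69, 0],
[-0.0, 0.0, 1.18, 3.35, -2.4, -0.69, 0],
[-0.0, 0.0, 1.18, 3.3, -2.47, -0.69, 0],
[-0.0, 0.0, 1.18, 3.25, -2.54, -0.69, 0],
[-0.0, 0.0, 1.18, 3.2, -2.61, -0.69, 0],
[-0.0, 0.0, 1.18, 3.14, -2.67, -0.69, 0],
[0.0, 3.8, -0.0, 0.39, -4.95, 1.36, 0],
[0.0, 3.8, -0.0, 0.3, -4.95, 1.38, 0],
[0.0, 3.8, -0.0, 0.21, -4.95, 1.4, 0],
[0.0, 3.8, -0.0, 0.11, -4.95, 1.41, 0],
[0.0, 3.8, -0.0, 0.02, -4.95, 1.42, 0],
[0.0, 3.8, -0.0, -0.07, -4.95, 1.41, 0],
[0.0, 3.8, -0.0, -0.17, -4.95, 1.41, 0],
[0.0, 3.8, -0.0, -0.26, -4.95, 1.39, 0],
[0.0, 3.8, -0.0, -0.35, -4.95, 1.37, 0],
[0.0, 3.8, -0.0, -0.44, -4.95, 1.35, 0],
(array([451.6920709 , 246.52636891, 163.80107536]), Rotation.from_matrix(array([[ 7.87530719e-01,  3.48994967e-02,  6.15286431e-01],
                            [ 2.75011787e-02, -9.99390827e-01,  2.14862756e-02],
                            [ 6.15661475e-01,  1.24900090e-16, -7.88010754e-01]])))
```

{"method": "carry_out", "body": {
  "deltas": [
    [0, 0, 1.2, 3.6, -2.1, -0.7, 0],
    [0, 0, 1.2, 3.5, -2.1, -0.7, 0],
    [0, 0, 1.2, 3.5, -2.2, -0.7, 0],
    [0, 0, 1.2, 3.5, -2.3, -0.7, 0],
    [0, 0, 1.2, 3.4, -2.3, -0.7, 0],
    [0, 0, 1.2, 3.4, -2.4, -0.7, 0],
    [0, 0, 1.2, 3.3, -2.5, -0.7, 0],
    [0, 0, 1.2, 3.3, -2.5, -0.7, 0],
    [0, 0, 1.2, 3.2, -2.6, -0.7, 0],
    [0, 0, 1.2, 3.1, -2.7, -0.7, 0]
  ]
}}

```text
clock: 2.5
ee_pos: [432.5, -248.6, 301.8]
ee_rot: [1.0, 0.015, 0.0, 0.0]
ft_force: [0.1, -1.0, -0.4]
grip_width: 0.001
grasp_force: 0.0
```

{"method": "carry_out", "body": {
  "deltas": [
    [0, 3.8, 0, 0.4, -4.9, 1.4, 0],
    [0, 3.8, 0, 0.3, -4.9, 1.4, 0],
    [0, 3.8, 0, 0.2, -4.9, 1.4, 0],
    [0, 3.8, 0, 0.1, -4.9, 1.4, 0],
    [0, 3.8, 0, 0, -4.9, 1.4, 0],
    [0, 3.8, 0, -0.1, -4.9, 1.4, 0],
    [0, 3.8, 0, -0.2, -4.9, 1.4, 0],
    [0, 3.8, 0, -0.2, -4.9, 1.4, 0],
    [0, 3.8, 0, -0.3, -4.9, 1.4, 0],
    [0, 3.8, 0, -0.4, -4.9, 1.4, 0]
  ]
}}

```text
clock: 3.5
ee_pos: [448.3, 170.6, 176.9]
ee_rot: [0.96, 0.015, 0.281, 0.01]
ft_force: [0.4, -1.6, 0.6]
grip_width: -0.003
grasp_force: 0.0
```

```bash
cat >> h.py <<'E'
def tohere(target,R):
    o=ctrl.get_obs(); q=Rn.from_quat(o["ee_rot"]); print("pos",o["ee_pos"].round(1),"q",o["qpos"].round(2),"t",round(o["clock"],2),"F",o["ft_force"].round(1))
    print("turn",np.degrees((q.inv()*R).as_rotvec()).round(1),"shift cm",(q.inv().apply(np.array(target)-o["ee_pos"])/10).round(2))
E
python3 - <<'E'
from h import *
tohere(col+nb*50,ori(2,38)); grid()
E
```

```text
pos [448.3 170.6 176.9] q [ 0.61 -0.13 -1.15  2.23  0.38  0.52 -2.4 ] t 3.5 F [ 0.4 -1.6  0.6]
turn [1.6 5.4 0.4] shift cm [ 0.31 -7.76  6.18]
top (np.int64(50), array([27.2, 28.6, 30.5, 31.9, 33. ]), array([-0.4, -0.4, -0.3]))
side (np.int64(42), array([10.8, 25.7, 26.7, 28. , 29.3]), array([ 0.6, -2. ,  0.4]))
```

{"method": "carry_out", "body": {
  "deltas": [
    [0.2, 0.9, 0, 0, -1.3, 0, 0],
    [0.2, 0.9, 0, 0.1, -1.3, 0.2, 0],
    [0.2, 0.9, 0, 0.1, -1.3, 0.5, 0],
    [0.3, 0.9, 0.1, 0.1, -1.3, 0.5, 0],
    [0.3, 0.9, 0.1, 0, -1.3, 0.5, 0],
    [0.3, 0.9, 0.1, 0, -1.3, 0.5, 0],
    [0, 0, 0, 0, 0, 0, 0]
  ]
}}

```text
clock: 4.3
ee_pos: [458.7, 224.5, 161.7]
ee_rot: [0.951, 0.017, 0.309, 0.003]
ft_force: [-0.1, 0.8, 0.4]
grip_width: 0.002
grasp_force: 0.0
```

```bash
python3 - <<'E'
from h import *
tohere(col+nb*35,ori(2,38))
E
```

```text
pos [458.7 224.5 161.7] q [ 0.05  0.06 -0.86  2.22  0.92  0.61 -3.03] t 4.3 F [-0.1  0.8  0.4]
turn [1.  2.  0.3] shift cm [-0.14 -2.32  5.92]
```

{"method": "carry_out", "body": {
  "deltas": [
    [0, 0, -7.5, 0, 0, 0, 0],
    [0, 0, -7.5, 0, 0, 0, 0],
    [0, 0, -7.5, 0, 0, 0, 0],
    [0, 0, -7.5, 0, 0, 0, 0],
    [0, 0, -7.5, 0, 0, 0, 0],
    [0, 0, -7.5, 0, 0, 0, 0],
    [0, 0, -7.5, 0, 0, 0, 0],
    [0, 0, -7.5, 0, 0, 0, 0],
    [0, 0, 0, 0, 0, 0, 0]
  ]
}}

```text
clock: 5.2
ee_pos: [459.6, 222.4, 162.4]
ee_rot: [0.816, 0.488, 0.266, 0.158]
ft_force: [0.2, -0.6, 0.0]
grip_width: -0.004
grasp_force: 0.0
```

```bash
python3 - <<'E'
from h import *
tohere(col+nb*50,ori(2,38)*Rn.from_euler("z",-60,degrees=True))
E
```

```text
pos [459.6 222.4 162.4] q [ 0.13  0.07 -0.93  2.22  0.93  0.62 -1.99] t 5.2 F [ 0.2 -0.6  0. ]
turn [-1.1  1.9  0.1] shift cm [ 2.02 -1.54  4.42]
```

{"method": "carry_out", "body": {
  "deltas": [
    [-0.4, 0.6, 0, 0.7, -0.5, 0.4, 0],
    [-0.4, 0.6, 0, 0.7, -0.5, 1.0, 0],
    [-0.3, 0.6, 0, 0.6, -0.5, 1.5, 0],
    [0, 0, 0, 0, 0, 1.5, 0],
    [0, 0, 0, 0, 0, 0, 0],
    [0, 0, 0, 0, 0, 0, 0]
  ]
}}

```text
clock: 5.8
ee_pos: [482.5, 248.7, 124.9]
ee_rot: [0.811, 0.488, 0.284, 0.157]
ft_force: [-0.9, 0.6, 0.2]
grip_width: -0.002
grasp_force: 0.0
```

```bash
python3 - <<'E'
from h import *
tohere(col+nb*32,ori(2,38)*Rn.from_euler("z",-60,degrees=True))
E
```

```text
pos [482.5 248.7 124.9] q [ 0.    0.24 -0.88  2.22  1.27  0.67 -2.33] t 5.8 F [-0.9  0.6  0.2]
turn [-0.1  0.1  0.1] shift cm [-0.11  0.02  1.84]
```

{"method": "carry_out", "body": {
  "deltas": [
    [0, 0, 0, 0, 0, 0.8, 0],
    [0, 0, 0, 0, 0, 0.8, 0],
    [0, 0, 0, 0, 0, 0.7, 0],
    [0, 0, 0, 0, 0, 0.6, 0],
    [0, 0, 0, 0, 0, 0.4, 0],
    [0, 0, 0, 0, 0, 0, 0]
  ]
}}

```text
clock: 6.4
ee_pos: [503.5, 250.1, 99.4]
ee_rot: [0.81, 0.488, 0.285, 0.158]
ft_force: [-1.1, -1.3, 3.2]
grip_width: -0.001
grasp_force: 1.8
```

```bash
python3 - <<'E'
from h import *
tohere(col+nb*17,ori(2,38)*Rn.from_euler("z",-60,degrees=True))
o=ctrl.get_obs();print("axial F",o["ft_force"]@nb)
E
```

```text
pos [503.5 250.1  99.4] q [-0.04  0.33 -0.83  2.21  1.41  0.68 -2.43] t 6.4 F [-1.1 -1.3  3.2]
turn [ 0.  -0.   0.2] shift cm [-0.21 -0.03  0.03]
axial F 3.2418748663258574
```

{"method": "carry_out", "body": {
  "deltas": [
    [0, 0, 0, 0, 0, 0.2, 0],
    [0, 0, 0, 0, 0, 0.2, 0],
    [0, 0, 0, 0, 0, 0, 0]
  ]
}}

```text
clock: 6.7
ee_pos: [505.1, 250.2, 97.3]
ee_rot: [0.809, 0.489, 0.285, 0.159]
ft_force: [-9.5, -5.1, 15.8]
grip_width: -0.004
grasp_force: 9.4
```

{"method": "carry_out", "body": {
  "deltas": [
    [0, 0, 0, 0, 0, -1, 0],
    [0, 0, 0, 0, 0, -2, 0],
    [0, 0, 0, 0, 0, -3, 0],
    [0, 0, 0, 0, 0, -3, 0],
    [0, 0, 0, 0, 0, -2, 0],
    [0, 0, 0, 0, 0, 0, 0]
  ]
}}

```text
clock: 7.3
ee_pos: [437.2, 249.7, 184.7]
ee_rot: [0.809, 0.489, 0.287, 0.158]
ft_force: [0.2, 0.2, -0.9]
grip_width: 0.002
grasp_force: 0.0
```

```bash
python3 - <<'E'
from h import *
for n in("side","top"):
    im,d=ctrl.read_camera(n); print(n,button(n,im,d))
    if n=="side": K=im[140:180,230:280]
    else: L=im[165:205,160:210]
cv2.imwrite("pics/d.png",np.hstack([cv2.resize(x,(400,320),interpolation=2) for x in(K,L)])[...,::-1])
th=np.radians(78); p=C([172*np.cos(th),172*np.sin(th),0]); p[2]=230
tohere(p,ori(-8,0))
E
```

```text
side (np.int64(54), array([10.8, 15.7, 36.7, 38.4, 39.8]), array([ 1.9, -2.3,  1.5]))
top (np.int64(54), array([36.5, 38.4, 40.5, 42.1, 43.6]), array([ 0.1, -0.6,  0. ]))
pos [437.6 247.6 182.3] q [ 0.1   0.   -0.98  2.22  0.88  0.64 -2.01] t 7.4 F [0.2 0.1 0.4]
turn [ 17.1 -36.6  67.5] shift cm [ 5.46 21.27 10.46]
```

View pics/d.png

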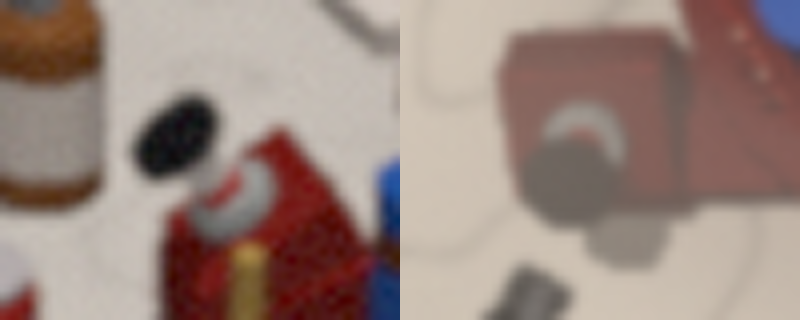

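```bash
python3 - <<'E'
from h import *
th=np.radians(134); p=C([172*np.cos(th),172*np.sin(th),200]); print(p)
s=rows(p,ori(92,0),10,0)
E
```

```text
[517.27355434 147.48123972 200.        ]
[3.71, -0.99, -2.87, -0.54, 1.13, 0.33, 0],
[3.71, -0.99, -2.87, -0.59, 1.12, 0.26, 0],
[3.71, -0.99, -2.87, -0.64, 1.1, 0.2, 0],
[3.71, -0.99, -2.87, -0.69, 1.08, 0.14, 0],
[3.71, -0.99, -2.87, -0.75, 1.05, 0.09, 0],
[3.71, -0.99, -2.87, -0.8, 1.02, 0.03, 0],
[3.71, -0.99, -2.87, -0.85, 0.98, -0.02, 0],
[3.71, -0.99, -2.87, -0.89, 0.93, -0.06, 0],
[3.71, -0.99, -2.87, -0.94, 0.88, -0.1, 0],
[3.71, -0.99, -2.87, -0.99, 0.82, -0.14, 0],
```

{"method": "carry_out", "body": {
  "deltas": [
    [3.7, -1, -2.9, -0.5, 1.1, 0.3, 0],
    [3.7, -1, -2.9, -0.6, 1.1, 0.3, 0],
    [3.7, -1, -2.9, -0.6, 1.1, 0.2, 0],
    [3.7, -1, -2.9, -0.7, 1.1, 0.1, 0],
    [3.7, -1, -2.9, -0.8, 1, 0.1, 0],
    [3.7, -1, -2.9, -0.8, 1, 0, 0],
    [3.7, -1, -2.9, -0.9, 1, 0, 0],
    [3.7, -1, -2.9, -0.9, 0.9, -0.1, 0],
    [3.7, -1, -2.9, -0.9, 0.9, -0.1, 0],
    [3.7, -1, -2.9, -1, 0.8, -0.1, 0]
  ]
}}

```text
clock: 8.4
ee_pos: [508.4, 148.1, 197.4]
ee_rot: [0.705, 0.709, 0.01, 0.01]
ft_force: [-0.7, 0.5, 0.4]
grip_width: 0.001
grasp_force: 0.0
```

```bash
python3 - <<'E'
from h import *
th=np.radians(134); p=C([172*np.cos(th),172*np.sin(th),104]); tohere(p,ori(92,0))
pr=p
for a in range(138,198,4):
    th=np.radians(a); p=C([172*np.cos(th),172*np.sin(th),104]); print(a,(ori(92,0).inv().apply(p-pr)/10).round(2).tolist(),p.round()); pr=p
E
```

```text
pos [508.4 148.1 197.4] q [ 0.29  0.37 -0.81  1.63  0.3   1.24 -0.57] t 8.4 F [-0.7  0.5  0.4]
turn [ 1.7  0.1 -1.7] shift cm [-0.06  0.61  9.36]
138 [-0.86, -0.83, -0.0] [509. 139. 104.]
142 [-0.92, -0.77, -0.0] [502. 129. 104.]
146 [-0.97, -0.71, -0.0] [495. 119. 104.]
150 [-1.02, -0.64, -0.0] [489. 109. 104.]
154 [-1.06, -0.56, -0.0] [484.  98. 104.]
158 [-1.1, -0.49, -0.0] [479.  87. 104.]
162 [-1.13, -0.41, -0.0] [476.  75. 104.]
166 [-1.15, -0.33, -0.0] [473.  64. 104.]
170 [-1.17, -0.25, -0.0] [471.  52. 104.]
174 [-1.19, -0.17, -0.0] [469.  40. 104.]
178 [-1.2, -0.08, -0.0] [469.  28. 104.]
182 [-1.2, -0.0, -0.0] [469.  16. 104.]
186 [-1.2, 0.08, 0.0] [471.   4. 104.]
190 [-1.19, 0.17, 0.0] [473.  -8. 104.]
194 [-1.17, 0.25, 0.0] [476. -19. 104.]
```

{"method": "carry_out", "body": {
  "deltas": [
    [0.8, 0, -0.8, 0, 0.3, 3.0, 0],
    [0.9, 0, -0.9, 0, 0.3, 3.2, 0],
    [0, 0, 0, 0, 0, 3.2, 0],
    [0, 0, 0, -0.9, -0.8, 0, 0],
    [0, 0, 0, -0.9, -0.8, 0, 0],
    [0, 0, 0, -1.0, -0.7, 0, 0],
    [0, 0, 0, -1.0, -0.6, 0, 0],
    [0, 0, 0, -1.1, -0.6, 0, 0]
  ]
}}

```text
clock: 9.2
ee_pos: [483.3, 101.9, 107.6]
ee_rot: [0.694, 0.72, 0.005, 0.002]
ft_force: [1.1, 3.1, -1.9]
grip_width: -0.004
grasp_force: 1.8
```

{"method": "carry_out", "body": {
  "deltas": [
    [0, 0, 0, -1.1, -0.5, 0, 0],
    [0, 0, 0, -1.1, -0.4, 0, 0],
    [0, 0, 0, -1.1, -0.3, 0, 0],
    [0, 0, 0, -1.2, -0.2, 0, 0],
    [0, 0, 0, -1.2, -0.2, 0, 0],
    [0, 0, 0, -1.2, -0.1, 0, 0],
    [0, 0, 0, -1.2, 0, 0, 0],
    [0, 0, 0, -1.2, 0.1, 0, 0],
    [0, 0, 0, -1.2, 0.2, 0, 0],
    [0, 0, 0, 0, 0, 0, 0]
  ]
}}

```text
clock: 10.2
ee_pos: [472.8, -8.2, 105.4]
ee_rot: [0.696, 0.718, 0.002, 0.002]
ft_force: [-0.8, -0.8, 1.0]
grip_width: 0.0
grasp_force: 0.0
```

```bash
python3 - <<'E'
from h import *
tohere(C([-119,124,165]),ori(92,0))
for n in("side","top"):
    im,d=ctrl.read_camera(n)
    if n=="side": K=im[100:260,200:400]
    else: L=im[90:250,170:370]
cv2.imwrite("pics/e.png",np.hstack([cv2.resize(x,(400,320),interpolation=2) for x in(K,L)])[...,::-1])
E
```

```text
pos [472.8  -8.2 105.4] q [ 0.61  0.37 -0.78  1.88  0.3   1.01 -0.27] t 10.2 F [-0.8 -0.8  1. ]
turn [ 0.3  0.  -0.2] shift cm [15.45  5.02 -5.94]
```

View pics/e.png

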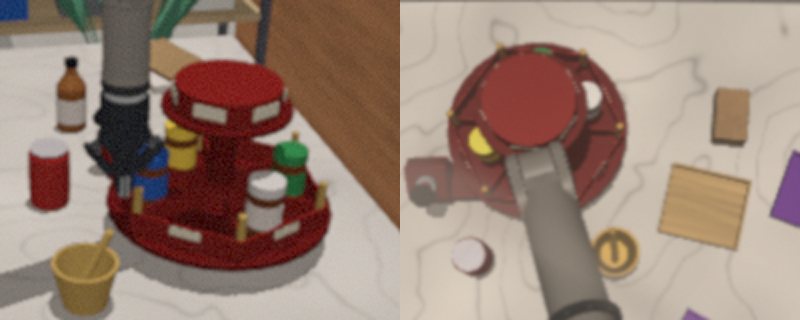

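{"method": "carry_out", "body": {
  "deltas": [
    [0, 0, 0, 0, 0, -3, 0],
    [0, 0, 0, 0.5, 0, -3, 0],
    [0, 0, 0, 4, 0, 0, 0],
    [0, 0, 0, 4.5, 1.5, 0, 0],
    [0, 0, 0, 4.5, 2.5, 0, 0],
    [0, 0, 0, 2, 1, 0, 0],
    [0, 0, 0, 0, 0, 0, 0]
  ]
}}

```text
clock: 11.0
ee_pos: [515.5, 156.5, 166.5]
ee_rot: [0.691, 0.723, 0.004, 0.0]
ft_force: [-0.7, -0.2, 0.2]
grip_width: 0.003
grasp_force: 0.0
```

```bash
python3 - <<'E'
from h import *
tohere(C([-119,124,104]),ori(92,0))
for n in("top",):
    im,d=ctrl.read_camera(n); print(button(n,im,d))
    L=im[90:250,140:340]
    for j in("jar_yellow","jar_blue"):
        for m in ctrl.masks_of(n,j)[:2]:
            P=cloud(n,m["pixels"],d); print(j,m["confidence"],np.median(P,0).round())
E
```

```text
pos [515.5 156.5 166.5] q [ 0.28  0.45 -0.83  1.63  0.34  1.21 -0.57] t 11.0 F [-0.7 -0.2  0.2]
turn [ 0.4 -0.3  0.6] shift cm [-0.92  0.14  6.25]
(np.int64(32), array([38.1, 38.7, 40.1, 41.7, 43.3]), array([-1.3,  4.8, -0.9]))
jar_yellow 0.45 [571. 122. 145.]
jar_blue 0.78 [521.  22. 146.]
```

{"method": "carry_out", "body": {
  "deltas": [
    [0, 0, 0, -0.3, 0, 3.0, 0],
    [0, 0, 0, -0.3, 0.1, 3.2, 0],
    [0, 0, 0, -0.3, 0, 0, 0],
    [0, 0, 0, -0.9, -0.8, 0, 0],
    [0, 0, 0, -0.9, -0.8, 0, 0],
    [0, 0, 0, -1.0, -0.7, 0, 0],
    [0, 0, 0, -1.0, -0.6, 0, 0],
    [0, 0, 0, -1.1, -0.6, 0, 0]
  ]
}}

```text
clock: 11.95
ee_pos: [485.4, 91.4, 105.8]
ee_rot: [0.694, 0.72, 0.005, 0.003]
ft_force: [1.9, 2.5, 0.3]
grip_width: 0.0
grasp_force: 1.4
```

{"method": "carry_out", "body": {
  "deltas": [
    [0, 0, 0, -1.1, -0.5, 0, 0],
    [0, 0, 0, -1.1, -0.4, 0, 0],
    [0, 0, 0, -1.1, -0.3, 0, 0],
    [0, 0, 0, -1.2, -0.2, 0, 0],
    [0, 0, 0, -1.2, -0.2, 0, 0],
    [0, 0, 0, -1.2, -0.1, 0, 0],
    [0, 0, 0, -1.2, 0, 0, 0],
    [0, 0, 0, -1.2, 0.1, 0, 0],
    [0, 0, 0, -1.2, 0.2, 0, 0],
    [0, 0, 0, 0, 0, 0, 0]
  ]
}}

```text
clock: 12.95
ee_pos: [474.5, -17.3, 103.4]
ee_rot: [0.696, 0.718, 0.002, 0.002]
ft_force: [0.9, -0.4, -0.4]
grip_width: 0.003
grasp_force: 0.0
```

```bash
python3 - <<'E'
from h import *
R=ori(2,38)*Rn.from_euler("z",-60,degrees=True)
tohere(C([-190,130,190]),ori(92,0))
s=rows(C([-190,0,200]),ori(92,0),3,0)
rows(col+nb*85,R,10,0,s)
E
```

```text
pos [474.5 -17.3 103.4] q [ 0.64  0.38 -0.8   1.88  0.32  1.01 -0.26] t 12.95 F [ 0.9 -0.4 -0.4]
turn [ 0.3  0.  -0.2] shift cm [16.94 -2.2  -8.67]
[0.11, 0.0, -0.06, 1.31, -0.72, -3.22, 0],
[0.11, 0.0, -0.06, 1.31, -0.72, -3.22, 0],
[0.11, 0.0, -0.06, 1.31, -0.73, -3.22, 0],
[-3.71, 0.99, 2.89, 2.25, 0.18, 0.48, 0],
[-3.71, 0.99, 2.89, 2.25, 0.03, 0.53, 0],
[-3.71, 0.99, 2.89, 2.23, -0.12, 0.56, 0],
[-3.71, 0.99, 2.89, 2.22, -0.27, 0.59, 0],
[-3.71, 0.99, 2.89, 2.19, -0.42, 0.6, 0],
[-3.71, 0.99, 2.89, 2.15, -0.57, 0.61, 0],
[-3.71, 0.99, 2.89, 2.11, -0.71, 0.61, 0],
[-3.71, 0.99, 2.89, 2.06, -0.86, 0.59, 0],
[-3.71, 0.99, 2.89, 2.0, -1.0, 0.57, 0],
[-3.71, 0.99, 2.89, 1.94, -1.13, 0.53, 0],
```

{"method": "carry_out", "body": {
  "deltas": [
    [0, 0, 0, 0.8, -0.3, -3.2, 0],
    [0, 0, 0, 1.5, -0.9, -3.2, 0],
    [0, 0, 0, 1.6, -0.9, -3.2, 0]
  ]
}}

```text
clock: 13.25
ee_pos: [450.6, 24.5, 200.5]
ee_rot: [0.694, 0.72, 0.003, 0.001]
ft_force: [-0.1, -0.3, -0.2]
grip_width: -0.005
grasp_force: 0.0
```

{"method": "carry_out", "body": {
  "deltas": [
    [-3.7, 1, 2.9, 2.2, 0.2, 0.5, 0],
    [-3.7, 1, 2.9, 2.2, 0, 0.5, 0],
    [-3.7, 1, 2.9, 2.2, -0.1, 0.6, 0],
    [-3.7, 1, 2.9, 2.2, -0.3, 0.6, 0],
    [-3.7, 1, 2.9, 2.2, -0.4, 0.6, 0],
    [-3.7, 1, 2.9, 2.1, -0.6, 0.6, 0],
    [-3.7, 1, 2.9, 2.1, -0.7, 0.6, 0],
    [-3.7, 1, 2.9, 2.1, -0.9, 0.6, 0],
    [-3.7, 1, 2.9, 2, -1, 0.6, 0],
    [-3.7, 1, 2.9, 1.9, -1.1, 0.5, 0]
  ]
}}

```text
clock: 14.25
ee_pos: [456.4, 208.9, 154.8]
ee_rot: [0.804, 0.525, 0.238, 0.142]
ft_force: [-1.0, -0.8, 0.1]
grip_width: 0.0
grasp_force: 0.0
```

```bash
python3 - <<'E'
from h import *
R=ori(2,38)*Rn.from_euler("z",-60,degrees=True)
tohere(col+nb*52,R); print(C([-112,0,54]))
for n in("side","top"):
    im,d=ctrl.read_camera(n); print(n,button(n,im,d))
    for j in("jar_yellow","jar_blue","jar_green","jar_white"):
        for m in ctrl.masks_of(n,j)[:1]:
            P=cloud(n,m["pixels"],d); P=P[P[:,2]>140]; 
            if len(P): print(j,round(m["confidence"],2),np.array(m["position"]).round(),np.median(P,0).round(),cv2.minEnclosingCircle(np.float32(P[:,:2])))
    if n=="side": K=im[100:260,200:400]
    else: L=im[90:250,150:350]
cv2.imwrite("pics/f.png",np.hstack([cv2.resize(x,(400,320),interpolation=2) for x in(K,L)])[...,::-1])
E
```

```text
pos [456.4 208.9 154.8] q [ 0.37  0.07 -1.1   2.21  0.78  0.58 -1.72] t 14.25 F [-1.  -0.8  0.1]
turn [-5.2  2.6  4.2] shift cm [ 3.69 -1.03  3.84]
[529.06822737  24.09125637  54.        ]
side (np.int64(58), array([10. , 15.3, 37. , 39.1, 40.2]), array([ 1.5, -3.3,  1.1]))
jar_yellow 0.76 [282. 192.] [538.  18. 148.] ((540.3361206054688, 22.29806137084961), 29.866188049316406)
jar_blue 0.84 [302. 201.] [591. -81. 148.] ((592.8646240234375, -73.7278060913086), 29.92771339416504)
jar_white 0.74 [344. 182.] [754.  19. 148.] ((755.6058959960938, 24.615604400634766), 29.085002899169922)
top (np.int64(46), array([37. , 39.3, 40.5, 43.5, 44.3]), array([0.2, 0.4, 0.2]))
jar_yellow 0.67 [238. 178.] [532.  26. 148.] ((533.3564453125, 25.942874908447266), 27.483226776123047)
jar_blue 0.58 [262. 164.] [587. -73. 148.] ((588.256591796875, -72.47466278076172), 29.205764770507812)
```

View pics/f.png

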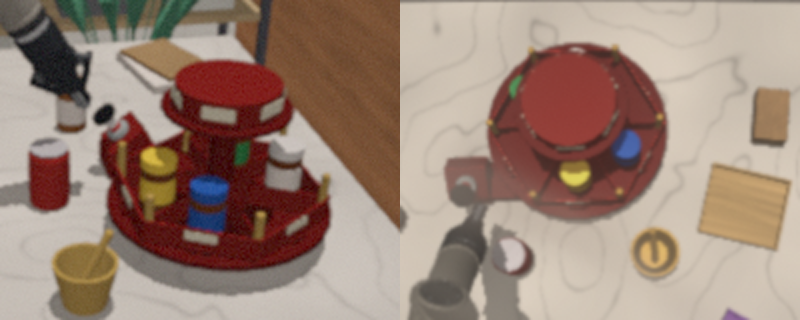

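{"method": "carry_out", "body": {
  "deltas": [
    [-1.3, 0.6, 1, 0.9, -0.3, 0, 0],
    [-1.3, 0.7, 1, 0.9, -0.3, 0.3, 0],
    [-1.3, 0.7, 1, 0.9, -0.2, 1, 0],
    [-1.3, 0.6, 1, 0.9, -0.2, 1, 0],
    [0, 0, 0, 0.1, 0, 1.2, 0],
    [0, 0, 0, 0, 0, 0, 0],
    [0, 0, 0, 0, 0, 0, 0]
  ]
}}

```text
clock: 15.45
ee_pos: [482.8, 245.8, 131.1]
ee_rot: [0.81, 0.489, 0.284, 0.158]
ft_force: [-0.3, 0.5, 0.6]
grip_width: 0.003
grasp_force: 0.0
```

```bash
python3 - <<'E'
from h import *
R=ori(2,38)*Rn.from_euler("z",-60,degrees=True)
tohere(col+nb*17,R)
E
```

```text
pos [482.8 245.8 131.1] q [ 0.11  0.25 -1.    2.22  1.27  0.7  -2.31] t 15.45 F [-0.3  0.5  0.6]
turn [-0.1  0.1  0.2] shift cm [-0.05 -0.46  3.81]
```

{"method": "carry_out", "body": {
  "deltas": [
    [0, 0, 0, 0, -0.3, 0.8, 0],
    [0, 0, 0, 0, 0, 0.8, 0],
    [0, 0, 0, 0, 0, 0.8, 0],
    [0, 0, 0, 0, 0, 0.6, 0],
    [0, 0, 0, 0, 0, 0.6, 0],
    [0, 0, 0, 0, 0, 0.4, 0],
    [0, 0, 0, 0, 0, 0.2, 0],
    [0, 0, 0, 0, 0, 0, 0]
  ]
}}

```text
clock: 16.25
ee_pos: [506.2, 248.5, 98.0]
ee_rot: [0.809, 0.489, 0.285, 0.16]
ft_force: [-13.0, -4.9, 16.3]
grip_width: 0.003
grasp_force: 10.5
```

Stop reached; release and look.

{"method": "carry_out", "body": {
  "deltas": [
    [0, 0, 0, 0, 0, -1, 0],
    [0, 0, 0, 0, 0, -2, 0],
    [0, 0, 0, 0, 0, -3, 0],
    [0, 0, 0, 0, 0, -3, 0],
    [0, 0, 0, 0, 0, -3, 0],
    [0, 0, 0, 0, 0, 0, 0],
    [0, 0, 0, 0, 0, 0, 0]
  ]
}}

```text
clock: 16.95
ee_pos: [434.5, 244.8, 190.9]
ee_rot: [0.809, 0.488, 0.285, 0.16]
ft_force: [-0.4, -0.9, -0.4]
grip_width: 0.0
grasp_force: 0.0
```

```bash
cat >> h.py <<'E'
J=np.array([537.,24.5,0])
def gp(p,R,ext=0): return np.array(p)+R.apply([0,0,19+ext])   # TCP for grasp point p
E
python3 - <<'E'
from h import *
for n in("side","top"):
    im,d=ctrl.read_camera(n); print(n,button(n,im,d))
    for m in ctrl.masks_of(n,"jar_yellow")[:1]:
        P=cloud(n,m["pixels"],d); P=P[P[:,2]>140]; print(cv2.minEnclosingCircle(np.float32(P[:,:2])))
R=ori(2,35)
tohere(gp(J+[-70,0,200],R),R)
s=rows(gp(J+[-120,0,220],R),R,10,8.5)
E
```

```text
side (np.int64(36), array([19.1, 26. , 27.4, 29. , 29.8]), array([ 0.4, -1.7,  0.3]))
((537.9871215820312, 24.715585708618164), 30.94213104248047)
top (np.int64(53), array([27.3, 28. , 30.5, 31.5, 33.1]), array([-0.2,  0.7, -0.1]))
((532.8970947265625, 26.264570236206055), 27.921911239624023)
pos [433.5 244.9 188.2] q [ 0.26 -0.03 -1.11  2.22  0.81  0.62 -1.94] t 17.15 F [ 0.2  0.5 -0.5]
turn [ 1.4 -2.4 60.2] shift cm [-17.89  13.31   2.55]
[0.14, -0.24, 6.02, -1.91, 1.09, -0.21, 8.5],
[0.14, -0.24, 6.02, -1.79, 1.28, -0.2, 8.5],
[0.14, -0.24, 6.02, -1.64, 1.46, -0.2, 8.5],
[0.14, -0.24, 6.02, -1.48, 1.62, -0.2, 8.5],
[0.14, -0.24, 6.02, -1.3, 1.77, -0.2, 8.5],
[0.14, -0.24, 6.02, -1.11, 1.9, -0.19, 8.5],
[0.14, -0.24, 6.02, -0.91, 2.0, -0.2, 8.5],
[0.14, -0.24, 6.02, -0.69, 2.09, -0.2, 8.5],
[0.14, -0.24, 6.02, -0.47, 2.15, -0.2, 8.5],
[0.14, -0.24, 6.02, -0.25, 2.18, -0.2, 8.5],
```

```bash
sed -i 's/^J=.*/J=np.array([536.,25.,0])/' h.py; python3 - <<'E'
from h import *
o=ctrl.get_obs(); p=o["ee_pos"]; q=Rn.from_quat(o["ee_rot"])
Rm=q*Rn.from_euler("z",-60,degrees=True); R=ori(2,35)*Rn.from_euler("z",180,degrees=True)
T=gp(J+[-100,0,190],R); print(T)
s=rows((p+T)/2+[0,0,15],Rm,8,8.5); s=rows(T,R,8,8.5,s)
E
```

```text
[446.89131355  25.38033305 174.43611116]
[0.0, 0.0, -7.5, -1.15, 0.76, -0.06, 8.5],
[0.0, 0.0, -7.5, -1.24, 0.6, -0.06, 8.5],
[0.0, 0.0, -7.5, -1.31, 0.44, -0.06, 8.5],
[0.0, 0.0, -7.5, -1.35, 0.26, -0.06, 8.5],
[0.0, 0.0, -7.5, -1.37, 0.08, -0.06, 8.5],
[0.0, 0.0, -7.5, -1.37, -0.1, -0.06, 8.5],
[0.0, 0.0, -7.5, -1.35, -0.27, -0.06, 8.5],
[0.0, 0.0, -7.5, -1.3, -0.45, -0.06, 8.5],
[0.17, 0.31, -7.47, -1.12, -0.81, 0.24, 8.5],
[0.17, 0.31, -7.47, -1.0, -0.95, 0.24, 8.5],
[0.17, 0.31, -7.47, -0.87, -1.07, 0.23, 8.5],
[0.17, 0.31, -7.47, -0.73, -1.17, 0.23, 8.5],
[0.17, 0.31, -7.47, -0.57, -1.26, 0.23, 8.5],
[0.17, 0.31, -7.47, -0.4, -1.32, 0.23, 8.5],
[0.17, 0.31, -7.47, -0.23, -1.36, 0.24, 8.5],
[0.17, 0.31, -7.47, -0.05, -1.38, 0.24, 8.5],
```

{"method": "carry_out", "body": {
  "deltas": [
    [0, 0, -7.5, -1.2, 0.8, -0.1, 8.5],
    [0, 0, -7.5, -1.2, 0.6, -0.1, 8.5],
    [0, 0, -7.5, -1.3, 0.4, -0.1, 8.5],
    [0, 0, -7.5, -1.4, 0.3, -0.1, 8.5],
    [0, 0, -7.5, -1.4, 0.1, -0.1, 8.5],
    [0, 0, -7.5, -1.4, -0.1, -0.1, 8.5],
    [0, 0, -7.5, -1.4, -0.3, 0, 8.5],
    [0, 0, -7.5, -1.3, -0.5, 0, 8.5]
  ]
}}

```text
clock: 17.95
ee_pos: [438.4, 133.5, 196.4]
ee_rot: [0.457, 0.829, 0.165, 0.277]
ft_force: [0.8, -0.2, -0.1]
grip_width: 0.994
grasp_force: 0.0
```

{"method": "carry_out", "body": {
  "deltas": [
    [0.2, 0.3, -7.5, -1.1, -0.8, 0.2, 8.5],
    [0.2, 0.3, -7.5, -1, -1, 0.2, 8.5],
    [0.2, 0.3, -7.5, -0.9, -1.1, 0.2, 8.5],
    [0.2, 0.3, -7.5, -0.7, -1.2, 0.2, 8.5],
    [0.2, 0.3, -7.5, -0.6, -1.3, 0.2, 8.5],
    [0.2, 0.3, -7.5, -0.4, -1.3, 0.2, 8.5],
    [0.2, 0.3, -7.5, -0.2, -1.4, 0.2, 8.5],
    [0.2, 0.3, -7.5, 0, -1.4, 0.2, 8.5],
    [0, 0, 0, 0, 0, 0, 8.5]
  ]
}}

```text
clock: 18.85
ee_pos: [441.2, 21.8, 175.4]
ee_rot: [-0.014, 0.954, 0.003, 0.299]
ft_force: [-0.2, 0.1, 0.7]
grip_width: 0.997
grasp_force: 0.0
```

```bash
python3 - <<'E'
from h import *
R=ori(2,35)*Rn.from_euler("z",180,degrees=True)
for q in([-60,0,168],[0,0,122]): tohere(gp(J+q,R),R)
E
```

```text
pos [441.2  21.8 175.4] q [-0.41 -0.26  0.22  2.41  0.38  0.4   1.12] t 18.85 F [-0.2  0.1  0.7]
turn [-0.3 -0.2 -0.2] shift cm [-2.45  0.23  4.49]
pos [441.2  21.8 175.4] q [-0.41 -0.26  0.22  2.41  0.38  0.4   1.12] t 18.85 F [-0.2  0.1  0.7]
turn [-0.3 -0.2 -0.2] shift cm [-4.74  0.07 11.7 ]
```

{"method": "carry_out", "body": {
  "deltas": [
    [0, 0, 0, -1.6, 0, 0, 8.5],
    [0, 0, 0, -1.6, 0.1, 0, 8.5],
    [0, 0, 0, -1.5, 0, 1, 8.5],
    [0, 0, 0, 0, 0, 2, 8.5],
    [0, 0, 0, 0, 0, 2, 8.5],
    [0, 0, 0, 0, 0, 2, 8.5],
    [0, 0, 0, 0, 0, 2, 8.5],
    [0, 0, 0, 0, 0, 0, 8.5]
  ]
}}

```text
clock: 19.65
ee_pos: [531.1, 27.9, 129.6]
ee_rot: [-0.015, 0.955, 0.003, 0.297]
ft_force: [-0.7, -1.0, -0.3]
grip_width: 0.998
grasp_force: 0.0
```

```bash
python3 - <<'E'
from h import *
R=ori(2,35)*Rn.from_euler("z",180,degrees=True)
tohere(gp(J+[0,0,122],R),R)
for n in("side","top"):
    im,d=ctrl.read_camera(n)
    if n=="side": K=im[130:230,220:345]
    else: L=im[110:210,180:305]
cv2.imwrite("pics/g.png",np.hstack([cv2.resize(x,(400,320),interpolation=2) for x in(K,L)])[...,::-1])
E
```

```text
pos [531.1  27.9 129.6] q [-0.38  0.05  0.26  2.3   0.2   0.2   1.3 ] t 19.65 F [-0.7 -1.  -0.3]
turn [-0.3 -0.5 -0.2] shift cm [ 0.02 -0.29  2.8 ]
```

View pics/g.png

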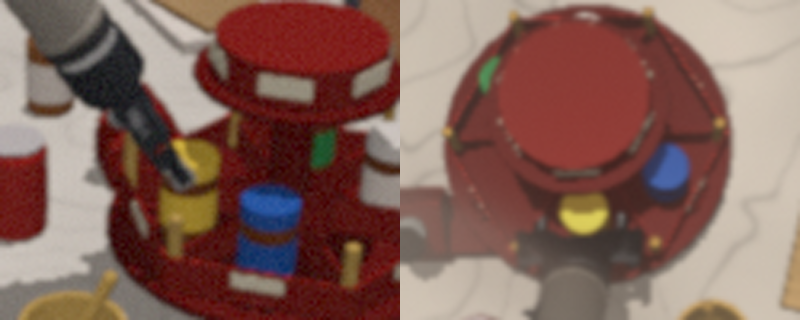

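{"method": "carry_out", "body": {
  "deltas": [
    [-0.2, 1, 0, 0, -0.1, 0.5, 8.5],
    [0, 1, 0, 0, -0.1, 0.7, 8.5],
    [0, 1, 0, 0, -0.1, 0.7, 8.5],
    [0, 0, 0, 0, 0, 0, 8.5]
  ]
}}

```text
clock: 20.15
ee_pos: [543.8, 25.2, 118.6]
ee_rot: [-0.015, 0.961, 0.005, 0.276]
ft_force: [0.2, -0.5, 0.9]
grip_width: 0.995
grasp_force: 0.0
```

```bash
python3 - <<'E'
from h import *
R=ori(2,32)*Rn.from_euler("z",180,degrees=True)
tohere(gp(J+[0,0,128],R),R)
E
```

```text
pos [543.8  25.2 118.6] q [-0.32  0.11  0.23  2.24  0.03  0.24  1.48] t 20.15 F [ 0.2 -0.5  0.9]
turn [-0.   0.1 -0.2] shift cm [0.17 0.01 0.69]
```

{"method": "carry_out", "body": {
  "deltas": [
    [0, 0, 0, 0.1, 0, 0.4, 8.5],
    [0, 0, 0, 0.1, 0, 0.4, 8.5],
    [0, 0, 0, 0, 0, 0, 8.5],
    [0, 0, 0, 0, 0, 0, 5],
    [0, 0, 0, 0, 0, 0, 5],
    [0, 0, 0, 0, 0, 0, 5],
    [0, 0, 0, 0, 0, 0, 4],
    [0, 0, 0, 0, 0, 0, 4],
    [0, 0, 0, 0, 0, 0, 4]
  ]
}}

```text
clock: 21.05
ee_pos: [545.9, 25.3, 110.4]
ee_rot: [-0.016, 0.961, 0.005, 0.276]
ft_force: [-0.5, 0.0, 1.9]
grip_width: 0.648
grasp_force: 63.2
```

```bash
python3 - <<'E'
from h import *
R=ori(2,32)*Rn.from_euler("z",180,degrees=True); o=ctrl.get_obs()
print(Rn.from_quat(o["ee_rot"]).apply([0,0,-19])+o["ee_pos"])
tohere(o["ee_pos"]+[-10,0,48],R)
E
```

```text
[535.85126801  24.90807318 126.52188671]
pos [545.9  25.3 110.4] q [-0.3   0.13  0.22  2.25  0.02  0.21  1.49] t 21.05 F [-0.5  0.   1.9]
turn [-0.   0.1 -0.1] shift cm [-1.7   0.04 -4.6 ]
```

{"method": "carry_out", "body": {
  "deltas": [
    [0, 0, 0, -0.3, 0, -0.4, 4],
    [0, 0, 0, -0.5, 0, -0.9, 4],
    [0, 0, 0, -0.3, 0, -1.0, 4],
    [0, 0, 0, -0.3, 0, -1.0, 4],
    [0, 0, 0, -0.3, 0, -1.0, 4],
    [0, 0, 0, -0.3, 0, -1.0, 4],
    [0, 0, 0, 0, 0, 0, 4]
  ]
}}

```text
clock: 21.75
ee_pos: [534.6, 24.4, 166.9]
ee_rot: [-0.016, 0.961, 0.005, 0.276]
ft_force: [-0.1, 0.8, -2.0]
grip_width: 0.647
grasp_force: 63.7
```

```bash
python3 - <<'E'
from h import *
R=ori(2,32)*Rn.from_euler("z",180,degrees=True); o=ctrl.get_obs(); print(o["grip_width"],o["grasp_force"])
tohere(o["ee_pos"]+[-60,0,15],R)
for n in("side",):
    im,d=ctrl.read_camera(n); K=im[130:230,220:345]
cv2.imwrite("pics/i.png",cv2.resize(K,(400,320),interpolation=2)[...,::-1])
E
```

```text
0.64732270655264 63.69031083479058
pos [534.6  24.4 166.9] q [-0.34  0.    0.24  2.2   0.09  0.38  1.43] t 21.75 F [-0.1  0.8 -2. ]
turn [-0.   0.1 -0.1] shift cm [ 4.28  0.2  -4.46]
```

View pics/i.png

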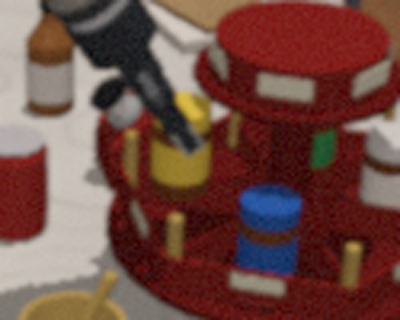

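{"method": "carry_out", "body": {
  "deltas": [
    [0, 0, 0, 0.8, 0, -1.2, 4],
    [0, 0, 0, 0.8, 0, -1.5, 4],
    [0, 0, 0, 0.9, 0, -1.6, 4],
    [0, 0, 0, 0.9, 0, -1.6, 4],
    [0, 0, 0, 0.8, 0, -1.5, 4],
    [0, 0, 0, 0, -1.5, 0, 4],
    [0, 0, 0, 0, -3, 0, 4],
    [0, 0, 0, 0, -3.5, 0, 4],
    [0, 0, 0, 0, -3.5, 0, 4],
    [0, 0, 0, 0, -3.5, 0, 4]
  ]
}}

```text
clock: 22.8
ee_pos: [463.5, -129.2, 204.9]
ee_rot: [-0.016, 0.961, 0.005, 0.275]
ft_force: [0.3, 0.4, -1.8]
grip_width: 0.644
grasp_force: 64.1
```

{"method": "carry_out", "body": {
  "deltas": [
    [0, 0, 0, 0, -3.5, 0, 4],
    [0, 0, 0, -0.3, -3.5, 0.2, 4],
    [0, 0, 0, -0.3, -3.5, 0.2, 4],
    [0, 0, 0, -0.3, -3.5, 0.2, 4],
    [0, 0, 0, -0.3, -3, 0.2, 4],
    [0, 0, 0, -0.3, -1.5, 0.2, 4],
    [0, 0, 0, 0, -0.5, 0, 4],
    [0, 0, 0, 0, 0, 0, 4]
  ]
}}

```text
clock: 23.6
ee_pos: [482.7, -300.1, 201.3]
ee_rot: [-0.013, 0.963, 0.007, 0.269]
ft_force: [0.2, 0.6, -2.4]
grip_width: 0.647
grasp_force: 64.5
```

```bash
python3 - <<'E'
from h import *
for n in("side","top"):
    d=np.load(n+"0.npy"); im=cv2.imread(f"pics/{n}0.png"); P=cloud(n,d>0,d)
    k=(np.hypot(P[:,0]-490,P[:,1]+323)<135)&(P[:,2]>11)&(P[:,2]<24); print(n,k.sum(),cv2.minAreaRect(np.float32(P[k,:2])))
R=ori(2,32)*Rn.from_euler("z",180,degrees=True); o=ctrl.get_obs(); print(o["grip_width"],o["grasp_force"])
tohere([500,-322,120],R)
E
```

```text
side 552 ((493.0021057128906, -323.0069580078125), (177.03890991210938, 149.36390686035156), 77.0608901977539)
top 219 ((488.4749450683594, -321.18853759765625), (168.05322265625, 151.06768798828125), 76.46304321289062)
0.6469421445219882 64.53486653161235
pos [ 482.7 -300.1  201.3] q [-0.26  0.24  1.21  1.98 -0.88  0.92  3.  ] t 23.6 F [ 0.2  0.6 -2.4]
turn [ 0.1 -0.8 -0.5] shift cm [ 2.78 -2.29  7.81]
```

{"method": "carry_out", "body": {
  "deltas": [
    [3.6, 0, 5.9, 0, 0, 0, 4],
    [3.6, 0, 5.9, 0, 0, 0, 4],
    [3.6, 0, 5.9, 0, 0, 0, 4],
    [3.6, 0, 5.9, 0, 0, 0, 4],
    [3.6, 0, 5.9, 0, 0, 0, 4],
    [0, 0, 0, 0, 0, 0, 4]
  ]
}}

```text
clock: 24.2
ee_pos: [480.6, -294.6, 198.7]
ee_rot: [0.21, 0.942, -0.053, 0.254]
ft_force: [-0.1, 0.1, -2.5]
grip_width: 0.653
grasp_force: 64.6
```

```bash
python3 - <<'E'
from h import *
o=ctrl.get_obs(); q=Rn.from_quat(o["ee_rot"]); M=q.as_matrix(); print(M.round(2))
# jar upright target: tool y horizontal, lean 32.05 as at grasp
az=np.degrees(np.arctan2(M[1,2],M[0,2])); R=ori(az,32.05)*Rn.from_euler("z",180,degrees=True)
g=np.array([490,-322,0])
tcp=g+R.apply([0,0,19]); 
for z in(120,70): tcp[2]=z; tohere(tcp,R)
E
```

```text
[[-0.78  0.42  0.46]
 [ 0.37  0.91 -0.21]
 [-0.5   0.01 -0.86]]
pos [ 480.6 -294.6  198.7] q [-0.66  0.04  1.28  2.08 -0.26  0.54  1.93] t 24.2 F [-0.1  0.1 -2.5]
turn [-0.  -1.9 -0.7] shift cm [ 1.33 -2.12  8.31]
pos [ 480.6 -294.6  198.7] q [-0.66  0.04  1.28  2.08 -0.26  0.54  1.93] t 24.2 F [-0.1  0.1 -2.5]
turn [-0.  -1.9 -0.7] shift cm [ 3.84 -2.15 12.64]
```

{"method": "carry_out", "body": {
  "deltas": [
    [0, -0.4, 0, 0.2, -0.4, 0.8, 4],
    [0, -0.4, -0.2, 0.2, -0.4, 1.5, 4],
    [0, -0.4, -0.2, 0.3, -0.5, 2, 4],
    [0, -0.4, -0.2, 0.3, -0.4, 2, 4],
    [0, -0.3, -0.1, 0.3, -0.4, 2, 4],
    [0, 0, 0, 0, 0, 0, 4],
    [0, 0, 0, 0, 0, 0, 4]
  ]
}}

```text
clock: 24.9
ee_pos: [499.1, -331.8, 121.9]
ee_rot: [0.207, 0.939, -0.062, 0.27]
ft_force: [0.5, -0.2, -1.5]
grip_width: 0.649
grasp_force: 64.5
```

```bash
cat > t.py <<'E'
from h import *
import sys
o=ctrl.get_obs(); q=Rn.from_quat(o["ee_rot"]); M=q.as_matrix()
az=np.degrees(np.arctan2(M[1,2],M[0,2])); R=ori(az,32.05)*Rn.from_euler("z",180,degrees=True)
tcp=np.array([490,-322,0])+R.apply([0,0,19]); tcp[2]=float(sys.argv[1]); tohere(tcp,R)
for n in("side","top"):
    im,d=ctrl.read_camera(n)
    for m in ctrl.masks_of(n,"jar_yellow")[:1]:
        P=cloud(n,m["pixels"],d); print(n,m["confidence"],np.percentile(P,2,axis=0).round(),np.percentile(P,98,axis=0).round())
E
python3 t.py 64
```

```text
pos [ 499.1 -331.8  121.9] q [-0.14  0.29  0.89  2.12 -0.93  0.43  2.59] t 24.9 F [ 0.5 -0.2 -1.5]
turn [-0.   0.   0.4] shift cm [3.27 0.52 4.78]
side 0.78 [ 467. -360.    2.] [ 524. -221.  162.]
top 0.52 [ 478. -353.  155.] [ 517. -304.  166.]
```

{"method": "carry_out", "body": {
  "deltas": [
    [0, 0, 0, 0.5, 0.2, 0.8, 4],
    [0, 0, 0, 0.6, 0.2, 0.9, 4],
    [0, 0, 0, 0.6, 0.1, 0.9, 4],
    [0, 0, 0, 0.6, 0, 0.9, 4],
    [0, 0, 0, 0.4, 0, 0.7, 4],
    [0, 0, 0, 0.2, 0, 0.3, 4],
    [0, 0, 0, 0, 0, 0, 4],
    [0, 0, 0, 0, 0, 0, 4]
  ]
}}

```text
clock: 25.9
ee_pos: [501.7, -327.1, 69.1]
ee_rot: [0.206, 0.938, -0.062, 0.27]
ft_force: [0.2, -0.0, -2.0]
grip_width: 0.648
grasp_force: 64.6
```

```bash
python3 t.py 61.4
```

```text
pos [ 501.7 -327.1   69.1] q [ 0.04  0.36  0.68  2.17 -1.24  0.33  2.88] t 25.9 F [ 0.2 -0.  -2. ]
turn [-0.   0.2  0.5] shift cm [ 0.64 -0.03  0.51]
side 0.72 [ 469. -354.   18.] [ 521. -305.  110.]
top 0.48 [ 472. -139.   45.] [810. 195. 272.]
```

{"method": "carry_out", "body": {
  "deltas": [
    [0, 0, 0, 0.1, 0, 0.15, 4],
    [0, 0, 0, 0.1, 0, 0.15, 4],
    [0, 0, 0, 0.1, 0, 0.15, 4],
    [0, 0, 0, 0.05, 0, 0.08, 4],
    [0, 0, 0, 0, 0, 0, 4],
    [0, 0, 0, 0, 0, 0, 4]
  ]
}}

```text
clock: 26.7
ee_pos: [501.0, -326.9, 61.9]
ee_rot: [0.207, 0.938, -0.062, 0.27]
ft_force: [-0.4, 0.2, -2.0]
grip_width: 0.646
grasp_force: 64.6
```

{"method": "carry_out", "body": {
  "deltas": [
    [0, 0, 0, 0.05, 0, 0.08, 4],
    [0, 0, 0, 0.05, 0, 0.08, 4],
    [0, 0, 0, 0, 0, 0, 4]
  ]
}}

```text
clock: 27.0
ee_pos: [501.9, -327.4, 61.5]
ee_rot: [0.207, 0.938, -0.062, 0.271]
ft_force: [-4.0, 2.6, 5.6]
grip_width: 0.65
grasp_force: 65.5
```

{"method": "carry_out", "body": {
  "deltas": [
    [0, 0, 0, 0, 0, -0.05, 4],
    [0, 0, 0, 0, 0, 0, 6],
    [0, 0, 0, 0, 0, 0, 7],
    [0, 0, 0, 0, 0, 0, 8.5],
    [0, 0, 0, 0, 0, 0, 8.5],
    [0, 0, 0, 0, 0, 0, 8.5],
    [0, 0, 0, 0, 0, 0, 8.5]
  ]
}}

```text
clock: 27.7
ee_pos: [500.8, -326.8, 60.4]
ee_rot: [0.207, 0.938, -0.062, 0.27]
ft_force: [0.3, -0.8, 0.6]
grip_width: 0.994
grasp_force: 0.0
```

```bash
python3 t.py 61.4
```

```text
pos [ 500.8 -326.8   60.4] q [ 0.07  0.37  0.64  2.18 -1.3   0.32  2.94] t 27.7 F [ 0.3 -0.8  0.6]
turn [-0.   0.1  0.5] shift cm [ 0.1  -0.02 -0.17]
side 0.92 [ 470. -353.   10.] [ 520. -302.  102.]
top 0.55 [ 470. -347.    1.] [ 520. -292.  151.]
```

{"method": "carry_out", "body": {
  "deltas": [
    [0, 0, 0, 0, 0, -1, 8.5],
    [0, 0, 0, 0, 0, -2, 8.5],
    [0, 0, 0, 0, 0, -2, 8.5],
    [0, 0, 0, 0, 0, -2, 8.5],
    [0, 0, 0, 0, 0, -2, 8.5],
    [0, 0, 0, 0, 0, -2, 8.5],
    [0, 0, 0, 0, 0, -2, 8.5],
    [0, 0, 0, 0, 0, 0, 8.5],
    [0, 0, 0, 0, 0, 0, 8.5],
    [0, 0, 0, 0, 0, 0, 8.5]
  ]
}}

```text
clock: 28.9
ee_pos: [442.6, -297.1, 162.0]
ee_rot: [0.206, 0.939, -0.06, 0.268]
ft_force: [-0.3, 0.7, -0.3]
grip_width: 0.991
grasp_force: 0.0
```

```bash
python3 - <<'E'
from h import *
print(ctrl.get_obs()["joint_vel"].round(3))
for n in("side","top"):
    im,d=ctrl.read_camera(n); print(n,button(n,im,d))
    if n=="side": K=im[110:350,180:420]
    else: L=im[90:290,160:360]
cv2.imwrite("pics/j.png",np.hstack([cv2.resize(x,(400,400),interpolation=2) for x in(K,L)])[...,::-1])
E
```

```text
[ 0.008  0.013 -0.    -0.001  0.016 -0.001 -0.014]
side (np.int64(38), array([13.9, 26. , 27.1, 28.4, 29.4]), array([ 0.5, -0.9,  0.3]))
top (np.int64(49), array([26.8, 28.2, 30.2, 32.3, 33.2]), array([0.1, 0.4, 0.1]))
```

View pics/j.png

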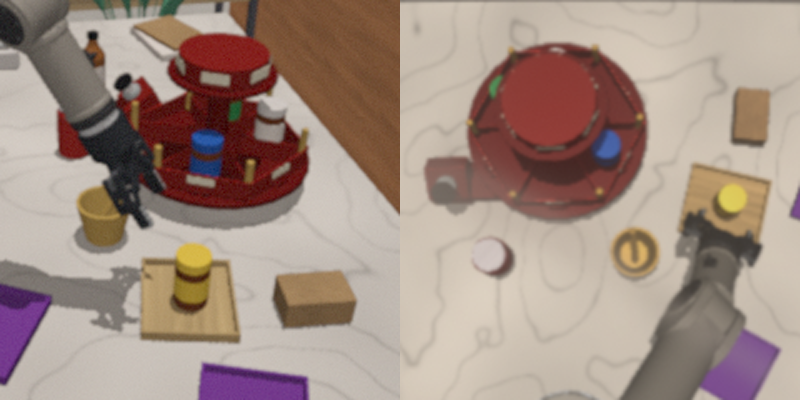

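The jar stands upright in the middle of the wooden tray (side crop ~(192,275)), the button is latched in, the other jars are standing, and the gripper is clear.

```bash
python3 -c "
from bench import ctrl
print(ctrl.job_done())"
```

```text
the job is handed in; nothing more can be done
None
```

The yellow-lidded jar is standing upright on the wooden order tray with the carousel locked and the other jars in their bins, and I handed the job in at about 29 s; no verdict came back.

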